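# Flip the walnut table marker with the spatula

## Task

Freshly oiled, the walnut table marker must not be touched by hand: pick up the spatula, slip its blade under one side of the marker and, with a quick turn of the wrist that rolls the blade about the handle, turn the marker over so that it lies flat on the shelf, cream face up, close beside where it lay. Then set the spatula down on the shelf, standing on its blade and foot, clear of both markers. Leave the maple marker and the white knight where they are.

Things in the scene. Friction and masses are not known exactly. Their poses are not given: they have to be found in the camera images.
- spatula_grip (a point): middle of the black handle of a steel spatula: grip here, 45 mm above the shelf when it stands on blade and foot, as at the start; x along the handle to the blade, y across, z up. Handle 100 long, 20 wide, 24 mm high. From here the flat blade (either long side slips under a rim) spans x 70 to 150, y -30 to 30, z -45 to -42 mm; rear foot 50 mm wide at x -42, down to z -45. 150 g
- walnut_marker: reversible marker, 24 mm thick, 65 g: dark brown walnut board 90x90x8 mm, grippy rubber edge, with a 50x50x8 mm rubber pad centred on each face, red (up at the start) and cream (below). Flat, it rests on the lower pad, so its 20 mm wide rim hangs 8 mm clear of the shelf all round. Origin: centre of the block; x, y along the sides, z out of the red face. The one to turn over
- maple_marker: reversible marker, 24 mm thick, 65 g: pale maple board 90x90x8 mm, grippy rubber edge, with a 50x50x8 mm rubber pad centred on each face, red (up at the start) and cream (below). Flat, it rests on the lower pad, so its 20 mm wide rim hangs 8 mm clear of the shelf all round. Origin: centre of the block; x, y along the sides, z out of the red face. It must stay where it is
- white_knight: a white resin chess knight, 92 mm tall on a round base 40 mm across, standing upright beyond the markers; origin at the centre of its underside, z up. It must stay where it is
There are look-alikes about, which are no part of the job. There is more than one size of the part that bears spatula_grip; the job needs the largest.

How it is judged:
By the outcome, as a careful person would: the job done as asked, in the order asked, and still so for the second after the job is handed in, with the robot touching nothing.
It also fails if it takes over 43 s, if anything falls off the work surface, if the arm or the gripper's body presses on something with over 40 N, if the wrist force passes 120 N, or if a joint passes its speed limit or range.

## Robot

A 6-joint arm with a two-finger parallel gripper is mounted at the origin on the work surface. World frame = base frame: x ahead of the robot, y to its left, z up, the work surface at z = 0. Lengths are in m, angles in degrees, forces in N, time in s.
With the tool pointing down it reaches from about 0.4 to 0.825 m from the base axis. Payload 7 kg.
Tool frame: the origin (TCP) lies at the very end of the fingers, on their centre line; the grasp point (between the pads) lies 19 mm behind it (ctrl.grip_depth is the z of the grasp point in the tool frame, in m); z points along the fingers, y is the direction in which the jaws open and shut (so a half turn about z gives the same grasp; the last joint's range is limited). The gripper opens to 88 mm and grips with 3 to 60 N. Pads are 19 mm wide; open, the fingers measure 130 mm over their backs; the gripper's body (78 mm by 193 mm) begins 47 mm behind the grasp point.
Start: joints at [-60.499, 20.546, 0.682, 0, -70.136, -16.507], TCP at [0.152, -0.658, 0.227] pointing down, gripper open.
Joint ranges: [-176.03, 176.03], [-82.01, 121.73], [-58.28, 71.71], [-173.87, 95.51], [-174.79, -0.11], [-173.66, 173.66]. Speed limits (degrees/s): [136.94, 136.94, 172.46, 180, 180, 180].

## Interface

Orientations are given as [roll, pitch, yaw] about the fixed x, y, z axes, in that order (R = Rz(yaw) Ry(pitch) Rx(roll)).
In Python, from plant import telemetry, snapshot, job, models, ctrl gives the robot as it stands.
- The arm moves only by the tool jog_arm, never from a script. Its argument "targets" is text: rows parted by semicolons, each of 7 numbers parted by spaces: the shift along the tool's x, y, z in m, then the turn, a rotation vector about the tool's x, y, z in degrees, then the gripper command: -1 is shut, 1 is fully open, values between are in proportion. A call has exactly 8 rows; each row is the pose to reach, as a shift and turn from the pose measured when the call began, along the tool's axes at that moment; what a row does not reach only later rows make up. A row lasts 1/8 s, in which the tool goes at most 62.5 mm and 10.7 degrees, less where a joint would pass 70% of its speed; a pose out of reach is approached as far as the arm can. A call with a gripper value outside its range is refused whole. The fingers move at their own pace and stop on an object; the grip force is fixed at half the most. Time passes only in rows, so rows that repeat a pose let the fingers close, or fill a call up. It gives the time, the measured TCP pose, the force and the opening at its end, in the units of the state.
- telemetry.get_obs(): the state, without advancing time (a new reading comes with each control period).
- snapshot(name): name is "scene" or "top" or "wrist"; returns a dict with "img" (420x560x3 uint8, red, green, blue), "range_z" (420x560 float32, m along the optical axis (not along the pixel's ray), 0 where there is no reading), "intrinsics" (3x3 intrinsics, pixels), "R" (3x3) and "t" (3): a world point X has camera coordinates R X + t. Camera axes: x right, y down, z forward; pixel columns grow to the right and rows downward; lengths in m; the calibration is good to about 2 mm. The wrist camera is an equidistant fisheye: a pixel r from the principal point sees the ray r / f radians off the axis. A picture is of the moment at which its call begins.
- job.close_job(): hands the job in, once; it reports no verdict.
Trained networks look in a picture, given as the dict that the camera call returned (one of the last four; its "shot" number tells which), for a name from the list of things; names that differ only in an ending like _2 or _b are one class to them, and where a whole thing is asked for, a point or a joint stands for the part that bears it (a point fixed in the world has none). Each returns a list of dicts, best first, with "conf" (0 to 1); they miss things now and then, are a little off and sometimes report something else, mostly with a low value. They report only what shows in the picture. A call takes as long as a camera call. They do not tell look-alikes from the thing itself.
- models.cut_out(name, picture): "region" (420x560 bool, what is visible of it) and "uv" ([column, row] in pixels, amid what is visible of it).
- models.spot_point(name, picture): "uv" ([column, row] in pixels: a listed point, or the origin of a listed thing).
The state is a dict: "clock": time; "joint_pos": joint angles; "qvel": joint speeds; "tau": joint torques, N m; "tool_pos": TCP position; "orientation": TCP orientation; "force": force on the tool from outside, world axes, zero at the start; "moment": the same for the moment, N m; "opening": finger opening in m.
Only numpy, scipy, OpenCV 4.12 (cv2) and the standard library are available. Lean on these libraries where they do the work, as an engineer would, in place of code of your own. Each camera call takes 0.05 s, during which the arm holds its last target.

## Working session

There is one attempt and no reset: what is moved stays moved. The work goes in short steps, Python scripts to look and compute and a tool call to move; the robot and the scene stay as the last step left them, time stands still between calls to the robot, and variables do not carry over. Pictures are saved under pics/ and viewed, and the job is handed in when it is done.

Besides the shell and the picture viewer there is one more tool, called as name(argument=value, ...) on one line, values as JSON. jog_arm: Moves the arm, as the interface text tells. Its arguments: {"type":"object","properties":{"targets":{"type":"string"}},"required":["targets"]}

```bash
ls; mkdir -p pics; cat > h.py <<'E'
import numpy as np, cv2
from plant import telemetry, snapshot, job, models, ctrl
from scipy.spatial.transform import Rotation as Ro
def save(n,img): cv2.imwrite('pics/'+n+'.png',cv2.cvtColor(np.ascontiguousarray(img),cv2.COLOR_RGB2BGR))
def w(p,u,v,z=None):
    K=p['intrinsics'];d=p['range_z'][int(round(v)),int(round(u))] if z is None else None
    ray=np.linalg.inv(K)@[u,v,1]; c=-p['R'].T@p['t']; rw=p['R'].T@ray
    s=d if z is None else (z-c[2])/rw[2]
    return c+s*rw
def cloud(p):
    K=p['intrinsics'];v,u=np.mgrid[:420,:560];d=p['range_z']
    c=np.stack([(u-K[0,2])/K[0,0]*d,(v-K[1,2])/K[1,1]*d,d],-1)
    return (c-p['t'])@p['R']
E
python3 - <<'E'
from h import *
print(telemetry.get_obs(), ctrl.grip_depth)
import pickle
for n in ['scene','top']:
    p=snapshot(n);save(n,p['img']);pickle.dump(p,open(n+'.pkl','wb'))
    print(n,p['intrinsics'],-p['R'].T@p['t'],p['R'])
    for k in ['spatula_grip','walnut_marker','maple_marker','white_knight']:
        for r in models.spot_point(k,p): print(k,r, w(p,*r['uv']))
E
```

```text
pics
{'clock': 0.0, 'joint_pos': array([-6.04977708e+01,  2.05898474e+01,  6.34810019e-01, -2.14728684e-02,
       -7.01355661e+01, -1.65056288e+01]), 'qvel': array([-0.02643537,  0.07102637, -0.04942986,  0.08208516,  0.01272179,
        0.02205233]), 'tau': array([-2.16271983e-04, -5.82713413e+01,  2.93057799e+01,  6.99729100e+00,
        6.75010946e-03, -1.94868935e-04]), 'tool_pos': array([ 0.15166337, -0.65724445,  0.22564422]), 'orientation': array([ 1.79907395e+02, -6.38974793e-03, -1.67010707e+02]), 'force': array([-1.09586381,  0.10286782, -0.67082819]), 'moment': array([-0.01138446, -0.0064753 ,  0.00460721]), 'opening': 0.08800038714163358} -0.0188
scene [[486.22061658   0.         291.27440274]
 [  0.         486.22061658 202.01961239]
 [  0.           0.           1.        ]] [1.0137534  0.34437361 0.6081065 ] [[-0.67361459  0.73892147 -0.01544155]
 [ 0.53944479  0.47727152 -0.69369389]
 [-0.5052155  -0.47561218 -0.7201044 ]]
spatula_grip {'uv': [359.6, 175.0], 'conf': 0.86} [0.50499157 0.02264866 0.05582841]
spatula_grip {'uv': [438.5, 191.0], 'conf': 0.82} [0.43484203
[... 567 characters left out ...]
9 -0.03560478]
 [-0.99982557 -0.01221587 -0.01412778]
 [ 0.01368274  0.03577816 -0.99926608]]
spatula_grip {'uv': [268.2, 263.3], 'conf': 0.95} [0.5005013  0.01736217 0.05704642]
spatula_grip {'uv': [363.2, 307.7], 'conf': 0.89} [ 0.42339572 -0.14968085  0.04033496]
spatula_grip {'uv': [205.3, 297.2], 'conf': 0.75} [0.43604154 0.12937146 0.04070635]
walnut_marker {'uv': [176.7, 162.9], 'conf': 0.6} [0.67689515 0.18929475 0.02468576]
maple_marker {'uv': [370.7, 183.2], 'conf': 0.85} [ 0.64314047 -0.16384824  0.02591377]
maple_marker {'uv': [312.9, 105.2], 'conf': 0.48} [ 0.76984034 -0.05534029  0.07636152]
white_knight {'uv': [313.3, 105.1], 'conf': 0.59} [ 0.77001704 -0.05601045  0.07633995]
```

View pics/scene.png

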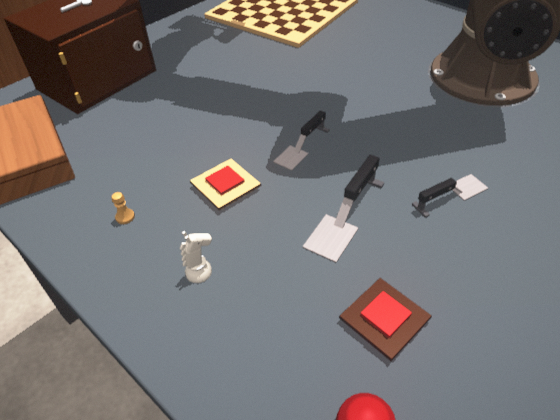

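View pics/top.png

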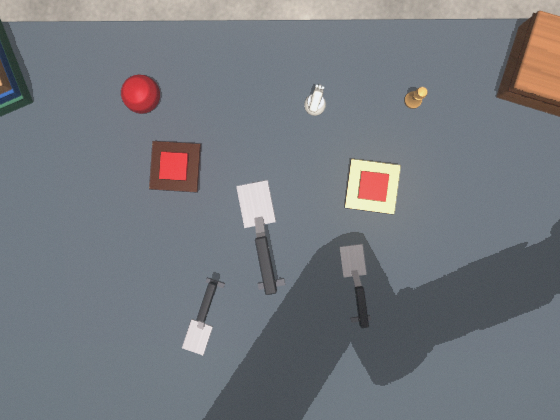

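```bash
python3 - <<'E'
from h import *
import pickle
for n in ['top','scene']:
    p=pickle.load(open(n+'.pkl','rb'));C=cloud(p)
    def rect(m,name):
        q=C[m][:,:2].astype(np.float32)
        r=cv2.minAreaRect(q*1000);print(n,name,m.sum(),np.round(r[0],1),np.round(r[1],1),round(r[2],1),'z',np.round(np.percentile(C[m][:,2],[5,50,95]),4))
    d=lambda x,y:np.hypot(C[...,0]-x,C[...,1]-y); z=C[...,2]
    print('shelf z',np.median(z[(d(.6,.1)<.03)]))
    img=p['img'].astype(int)
    red=(img[...,0]>140)&(img[...,1]<60)
    for nm,x,y in [('walnut',.677,.189),('maple',.645,-.163)]:
        rect((d(x,y)<.07)&(z>.009)&(z<.035),nm); rect((d(x,y)<.07)&red,nm+'pad')
    m=(d(.53,.02)<.2)&(z>.048)&(z<.07)&(np.abs(C[...,1]-.02)<.06);rect(m,'handle')
    m=(d(.62,.035)<.06)&(img.min(-1)>130);rect(m,'blade')
    m=(d(.45,.0)<.08)&(z>.006)&(z<.04);rect(m,'foot')
    for nm,x,y in [('sp2',.436,.13),('sp3',.4234,-.1497)]:
        m=(d(x,y)<.08)&(z>.025)&(z<.07);rect(m,nm)
    m=(d(.80,.26)<.06)&(z>.02);rect(m,'ball')
p=pickle.load(open('top.pkl','rb'))
save('crop',cv2.resize(p['img'][90:320,140:340],None,fx=2.5,fy=2.5,interpolation=cv2.INTER_CUBIC))
E
```

```text
shelf z 0.0011440684901766682
top walnut 2354 [671.8 196.6] [91.3 90.6] 86.8 z [0.0151 0.0177 0.0262]
top walnutpad 11 [684.6 177.9] [47.7 21.9] 35.7 z [0.0193 0.0239 0.025 ]
top maple 2480 [ 638.6 -168.4] [90.6 91. ] 82.9 z [0.0153 0.0179 0.0264]Traceback (most recent call last):
  File "<stdin>", line 13, in <module>
  File "<stdin>", line 7, in rect
    return _quantile_unchecked(
        a, q, axis, out, overwrite_input, method, keepdims, weights)
    return _ureduce(a,
                    func=_quantile_ureduce_func,
    ...<5 lines>...
                    overwrite_input=overwrite_input,
                    method=method)
    r = func(a, **kwargs)
    result = _quantile(arr,
                       quantiles=q,
    ...<2 lines>...
                       out=out,
                       weights=wgt)
    slices_having_nans = np.isnan(arr[-1, ...])
                                  ~~~^^^^^^^^^
IndexError: index -1 is out of bounds for axis 0 with size 0
```

```bash
cat > m.py <<'E'
from h import *
import pickle
for n in ['top','scene']:
    p=pickle.load(open(n+'.pkl','rb'));C=cloud(p)
    def rect(m,name):
        if m.sum()<5: print(n,name,'none');return
        q=C[m][:,:2].astype(np.float32)
        r=cv2.minAreaRect(q*1000);print(n,name,m.sum(),np.round(r[0],1),np.round(r[1],1),round(r[2],1),'z',np.round(np.percentile(C[m][:,2],[5,50,95]),4))
    d=lambda x,y:np.hypot(C[...,0]-x,C[...,1]-y); z=C[...,2]
    img=p['img'].astype(int)
    red=(img[...,0]>140)&(img[...,1]<70)&(img[...,2]<70)
    for nm,x,y in [('walnut',.674,.194),('maple',.642,-.166)]:
        rect((d(x,y)<.09)&(z>.009)&(z<.035),nm); rect((d(x,y)<.06)&red,nm+'pad');rect((d(x,y)<.06)&(z>.0215),nm+'padz')
    m=(d(.53,.02)<.2)&(z>.048)&(z<.07)&(np.abs(C[...,1]-.02)<.06);rect(m,'handle')
    m=(d(.62,.035)<.06)&(img.min(-1)>130);rect(m,'blade')
    for nm,x,y in [('sp2',.436,.13),('sp3',.4234,-.1497)]:
        m=(d(x,y)<.08)&(z>.025)&(z<.07);rect(m,nm)
    m=(d(.80,.26)<.06)&(z>.02);rect(m,'ball')
p=pickle.load(open('top.pkl','rb'))
save('crop',cv2.resize(p['img'][90:320,140:340],None,fx=2.5,fy=2.5,interpolation=cv2.INTER_CUBIC))
z=np.clip(p['range_z'],.6,.76);save('topd',np.repeat(((z-.6)/.16*255).astype(np.uint8)[...,None],3,2))
E
python3 m.py
```

```text
top walnut 2357 [671.8 196.6] [91.3 90.6] 86.8 z [0.0151 0.0177 0.0262]
top walnutpad 37 [672.4 197.9] [52.8 50.6] 86.7 z [0.02   0.0243 0.026 ]
top walnutpadz 742 [671.6 196.3] [50.3 50. ] 86.9 z [0.023  0.025  0.0267]
top maple 2482 [ 638.6 -168.4] [90.6 91. ] 82.9 z [0.0153 0.0179 0.0264]
top maplepad none
top maplepadz 779 [ 638.5 -168.3] [50.2 50.2] 83.3 z [0.0232 0.0252 0.0271]
top handle 674 [496.4  22.7] [99.8 20.1] 12.0 z [0.0549 0.0577 0.0597]
top blade 1487 [605.   33.7] [86.9 85.8] 12.8 z [0.0016 0.0041 0.0215]
top sp2 360 [427.1 128.6] [14.4 71.3] 72.4 z [0.0321 0.0409 0.0432]
top sp3 392 [ 426.2 -146.9] [74.4 14.4] 7.9 z [0.0286 0.0411 0.0432]
top ball 1093 [804.9 261.4] [66.1 67.2] 89.6 z [0.0239 0.038  0.0443]
scene walnut 3962 [673.1 196.3] [91.1 92.1] 86.6 z [0.0137 0.0162 0.0245]
scene walnutpad 69 [673.7 194.6] [54.2 50.2] 89.7 z [0.0158 0.0231 0.0249]
scene walnutpadz 1180 [672.9 196.2] [50.5 51.5] 86.9 z [0.022  0.0235 0.0252]
scene maple 1939 [ 639.2 -168.2] [92.2 92.2] 82.7 z [0.0126 0.016  0.0243]
scene maplepad 67 [ 641.5 -167.6] [48.1 46.2] 83.3 z [0.0218 0.0233 0.025 ]
scene maplepadz 557 [ 639.5 -168.4] [51.6 51.7] 81.8 z [0.0219 0.0233 0.0251]
scene handle 558 [498.   23.3] [101.6  20.9] 12.0 z [0.0502 0.0561 0.0579]
scene blade 1611 [614.7  40. ] [107.5 105.4] 67.5 z [-0.0001  0.0025  0.0137]
scene sp2 442 [429.  129.1] [16.3 72.4] 73.0 z [0.0273 0.0388 0.0413]
scene sp3 299 [ 425.2 -146.3] [73.9 15.4] 8.3 z [0.0263 0.0384 0.0409]
scene ball 1178 [796.9 252.2] [38.1 67.9] 44.1 z [0.0267 0.0389 0.0433]
```

View pics/crop.png

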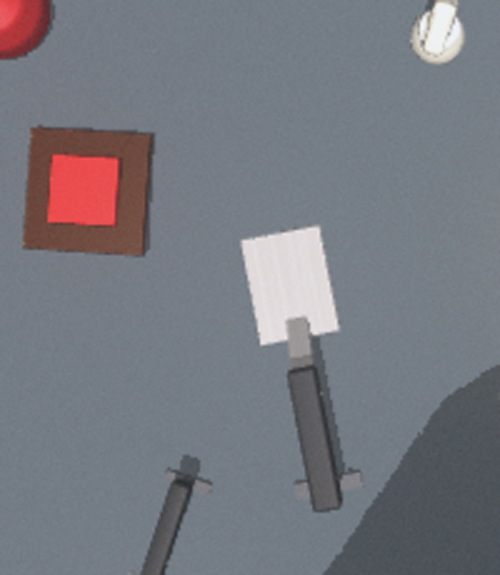

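View pics/topd.png

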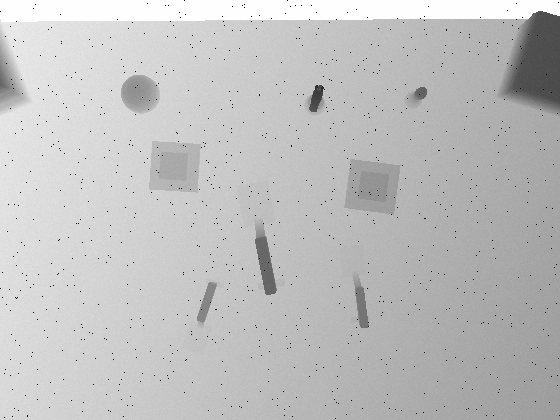

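Spatula candidates in the top view are (266,265), the largest at 100×20 mm; (205,297), about 71×14 mm; and (361,305), about 74×14 mm. I choose (266,265), and the crop confirms it: a big black handle with a wide blade. The walnut marker is at (175,166), dark brown; the pale one at (373,187) is maple.

```bash
cat >> h.py <<'E'
def Rtool(yaw,roll=0):
    # spatula frame yaw (x fwd), roll about handle x; tool x=-spat x, y=spat y, z=-spat z
    return Ro.from_euler('z',yaw,degrees=True)*Ro.from_euler('x',roll,degrees=True)*Ro.from_matrix(np.diag([-1.,1,-1]))
def rows(targets):
    # targets: list of (pos xyz of TCP, Rotation, grip)
    o=telemetry.get_obs();T0=o['tool_pos'];R0=Ro.from_euler('xyz',o['orientation'],degrees=True)
    for P,R,g in targets:
        d=R0.inv().apply(np.array(P)-T0);rv=(R0.inv()*R).as_rotvec(degrees=True)
        print(' '.join('%.4f'%v for v in d),' '.join('%.2f'%v for v in rv),g,end=';\n')
def show():
    o=telemetry.get_obs();print({k:np.round(o[k],4) for k in ['clock','joint_pos','tool_pos','orientation','force','moment','opening']})
E
python3 - <<'E'
from h import *
a=np.array
P0=telemetry.get_obs()['tool_pos'];W=a([.5,-.3,.17]);E=a([.497,.023,.12])
R=Rtool(12)
rows([(P0+(W-P0)*k/8,R,1) for k in range(1,9)])
rows([(W,R,1),(E,R,1),(a([.497,.023,.026]),R,1)])
E
```

```text
-0.0525 0.0338 0.0071 0.00 0.00 0.99 1;
-0.1049 0.0676 0.0141 0.00 0.00 0.99 1;
-0.1574 0.1013 0.0212 0.00 0.00 0.99 1;
-0.2099 0.1351 0.0283 0.00 0.00 0.99 1;
-0.2623 0.1689 0.0354 0.00 0.00 0.99 1;
-0.3148 0.2027 0.0424 0.00 0.00 0.99 1;
-0.3673 0.2365 0.0495 0.00 0.00 0.99 1;
-0.4197 0.2702 0.0566 0.00 0.00 0.99 1;
-0.4197 0.2702 0.0566 0.00 0.00 0.99 1;
-0.4894 0.5856 0.1066 0.00 0.00 0.99 1;
-0.4894 0.5856 0.2006 0.00 0.00 0.99 1;
```

jog_arm(targets="-0.052 0.034 0.007 0 0 1 1;-0.105 0.068 0.014 0 0 1 1;-0.157 0.101 0.021 0 0 1 1;-0.21 0.135 0.028 0 0 1 1;-0.262 0.169 0.035 0 0 1 1;-0.315 0.203 0.042 0 0 1 1;-0.367 0.236 0.05 0 0 1 1;-0.42 0.27 0.057 0 0 1 1")

```text
clock: 1.5
tool_pos: [0.4998, -0.3003, 0.17]
orientation: [-180.0, 0.0, -168.0]
force: [0.3, -1.0, 0.1]
opening: 0.0877
```

```bash
python3 - <<'E'
from h import *
a=np.array
show()
R=Rtool(12)
rows([(a([.497,.023,.12]),R,1),(a([.497,.023,.026]),R,1)])
E
```

```text
{'clock': np.float64(1.5), 'joint_pos': array([-1.17947e+01,  1.44211e+01, -1.58113e+01,  3.60000e-03,
       -5.97232e+01, -6.62010e+01]), 'tool_pos': array([ 0.4998, -0.3003,  0.17  ]), 'orientation': array([-1.799793e+02,  3.940000e-02, -1.679939e+02]), 'force': array([ 0.3236, -1.0243,  0.1022]), 'moment': array([-0.1473, -0.1092, -0.0085]), 'opening': np.float64(0.0877)}
-0.0645 0.3169 0.0499 -0.02 0.04 0.01 1;
-0.0644 0.3169 0.1439 -0.02 0.04 0.01 1;
```

jog_arm(targets="-0.012 0.06 0.01 0 0 0 1;-0.024 0.12 0.02 0 0 0 1;-0.036 0.18 0.03 0 0 0 1;-0.048 0.24 0.04 0 0 0 1;-0.06 0.295 0.045 0 0 0 1;-0.0645 0.317 0.05 0 0 0 1;-0.0645 0.317 0.07 0 0 0 1;-0.0645 0.317 0.07 0 0 0 1")

```text
clock: 2.5
tool_pos: [0.4961, 0.0232, 0.099]
orientation: [-180.0, -0.1, -168.0]
force: [-0.6, -0.6, 0.4]
opening: 0.0878
```

```bash
python3 - <<'E'
from h import *
a=np.array
show()
p=snapshot('wrist');save('wr1',p['img'])
R=Rtool(12)
rows([(a([.497,.023,.12]),R,1),(a([.497,.023,.026]),R,1)])
print(p['intrinsics'],-p['R'].T@p['t'])
E
```

```text
{'clock': np.float64(2.5), 'joint_pos': array([ 2.540940e+01,  1.110760e+01, -3.120830e+01,  2.360000e-02,
       -4.778770e+01, -1.033782e+02]), 'tool_pos': array([0.4961, 0.0232, 0.099 ]), 'orientation': array([-1.799591e+02, -9.680000e-02, -1.679529e+02]), 'force': array([-0.6231, -0.5575,  0.4218]), 'moment': array([-0.023 ,  0.0079,  0.0401]), 'opening': np.float64(0.0878)}
-0.0002 -0.0001 -0.0202 -0.04 -0.02 0.02 1;
-0.0003 -0.0000 0.0738 -0.04 -0.02 0.02 1;
[[325.1922621    0.         277.91160122]
 [  0.         325.1922621  206.52526992]
 [  0.           0.           1.        ]] [0.41453086 0.00676419 0.25708661]
```

View pics/wr1.png

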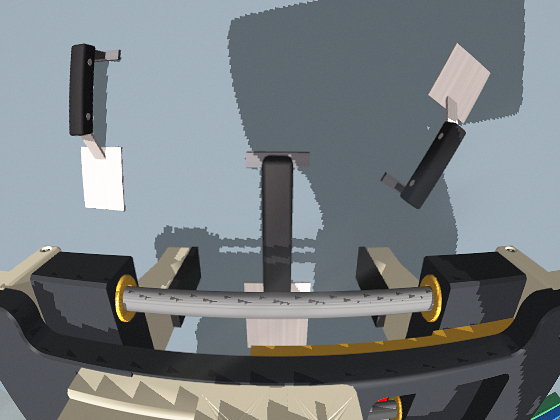

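The handle (columns 263–292) lies centred and square between the fingers. Descending to grip it.

jog_arm(targets="0 0 0.04 0 0 0 1;0 0 0.0735 0 0 0 1;0 0 0.0735 0 0 0 1;0 0 0.0735 0 0 0 -1;0 0 0.0735 0 0 0 -1;0 0 0.0735 0 0 0 -1;0 0 0.0735 0 0 0 -1;0 0 0.0735 0 0 0 -1")

```text
clock: 3.55
tool_pos: [0.4968, 0.023, 0.0265]
orientation: [-180.0, -0.0, -168.0]
force: [0.0, 0.4, 0.0]
opening: 0.043
```

```bash
python3 - <<'E'
from h import *
show()
E
```

```text
{'clock': np.float64(3.55), 'joint_pos': array([ 2.53674e+01,  1.72131e+01, -3.55294e+01,  5.97000e-02,
       -3.72724e+01, -1.03387e+02]), 'tool_pos': array([0.4968, 0.023 , 0.0265]), 'orientation': array([-1.799614e+02, -6.100000e-03, -1.679721e+02]), 'force': array([0.0024, 0.3814, 0.0382]), 'moment': array([-0.0017,  0.016 ,  0.0278]), 'opening': np.float64(0.043)}
```

jog_arm(targets="0 0 0 0 0 0 -1;0 0 0 0 0 0 -1;0 0 0 0 0 0 -1;0 0 0 0 0 0 -1;0 0 -0.005 0 0 0 -1;0 0 -0.01 0 0 0 -1;0 0 -0.02 0 0 0 -1;0 0 -0.02 0 0 0 -1")

```text
clock: 4.55
tool_pos: [0.4975, 0.0233, 0.0477]
orientation: [-180.0, 0.1, -168.0]
force: [0.1, -0.6, -1.9]
opening: 0.0198
```

```bash
python3 - <<'E'
from h import *
show()
from scipy.optimize import least_squares
D=[([-60.4978,20.5898,.6348],[.15166,-.65724,.22564]),([-11.7947,14.4211,-15.8113],[.4998,-.3003,.17]),([25.4094,11.1076,-31.2083],[.4961,.0232,.099]),([25.3674,17.2131,-35.5294],[.4968,.023,.0265])]
o=telemetry.get_obs();D.append((o['joint_pos'][:3],o['tool_pos']))
def f(p):
    a1,h,L2,L3,a3,d=p;e=[]
    for q,P in D:
        q=np.radians(q);b=q[1]-q[2]
        r=a1+L2*np.sin(q[1])+L3*np.cos(b)+a3*np.sin(b);z=h+L2*np.cos(q[1])-L3*np.sin(b)+a3*np.cos(b)
        e+=[r*np.cos(q[0])+d*np.sin(q[0])-P[0],r*np.sin(q[0])-d*np.cos(q[0])-P[1],z-P[2]]
    return e
s=least_squares(f,[.05,.1,.4,.4,0,.19]);print(s.x,np.abs(s.fun).max(),np.linalg.svd(s.jac)[1])
p=snapshot('scene');save('lift',p['img'])
E
```

```text
{'clock': np.float64(4.55), 'joint_pos': array([ 2.53694e+01,  1.53002e+01, -3.43878e+01,  6.75000e-02,
       -4.02052e+01, -1.03384e+02]), 'tool_pos': array([0.4975, 0.0233, 0.0477]), 'orientation': array([-1.799822e+02,  1.139000e-01, -1.679631e+02]), 'force': array([ 0.0861, -0.6323, -1.9361]), 'moment': array([ 0.0376,  0.0607, -0.0273]), 'opening': np.float64(0.0198)}
[-2.69588514e-04 -1.82106305e-01  6.03086152e-01  4.62532534e-01
  1.07732509e-03  1.91904359e-01] 0.0006412858393834431 [3.84997177 3.14418961 2.23606798 0.41511447 0.33774502 0.07346667]
```

View pics/lift.png

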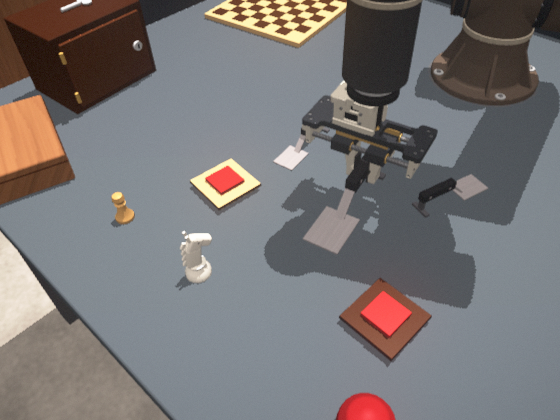

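```bash
cat > kin.py <<'E'
from h import *
L2,L3,D=.603,.4625,.192
def base(L6): return -.1821+L6
J60=None
def fkR(J1,b,r4,J5,r6):
    return (Ro.from_euler('z',J1,degrees=True)*Ro.from_euler('y',b,degrees=True)*Ro.from_euler('x',r4,degrees=True)*Ro.from_euler('y',-J5,degrees=True)*Ro.from_euler('x',r6,degrees=True))
# tool frame = F * M where F x = tool z
M0=Ro.from_matrix(np.array([[0,0,1],[0,1,0],[-1,0,0]],float)) # tool z=F x ; tool x=-F z ; tool y = F y
# calibrate r6 = -J6 + c at a tool-down pose
_J=[25.3694,15.3002,-34.3878,0,-40.2052,-103.384]
_R=Ro.from_euler('xyz',[180,0,-167.963],degrees=True)
_F=fkR(_J[0],_J[1]-_J[2],0,_J[4],0)
_rv=((_F.inv())*_R*M0.inv()).as_rotvec(degrees=True)
c6=_rv[0]+_J[5]
def ik(P,R,L6=.35,s4=1):
    t=R.apply([0,0,1]);W=np.array(P)-L6*t
    az=np.degrees(np.arctan2(W[1],W[0]));rr=np.hypot(W[0],W[1])
    J1=az+np.degrees(np.arcsin(D/rr));r=np.sqrt(rr**2-D**2);z=W[2]-base(L6)
    d=np.hypot(r,z);A=np.arccos((L2**2+d*d-L3**2)/(2*L2*d));g=np.arctan2(r,z)
    J2=g-A
    ex,ez=L2*np.sin(J2),L2*np.cos(J2);b=np.arctan2(-(z-ez),r-ex)
    J2,b=np.degrees(J2),np.degrees(b);J3=J2-b
    F=R*M0.inv()
    G=(Ro.from_euler('z',J1,degrees=True)*Ro.from_euler('y',b,degrees=True)).inv()*F
    e=G.as_euler('XYX',degrees=True) # r4, y, r6
    if e[1]<0: e=np.array([e[0]+180,-e[1],e[2]+180])
    r4,y,r6=e;J5=-y;w=lambda a:(a+180)%360-180
    J4=s4*w(r4);J6=w(c6-r6)
    return np.array([J1,J2,J3,J4,J5,J6]),W,b
E
python3 - <<'E'
from kin import *
np.set_printoptions(precision=1,suppress=True,linewidth=150)
o=telemetry.get_obs();R=Ro.from_euler('xyz',o['orientation'],degrees=True)
print(ik(o['tool_pos'],R)[0],o['joint_pos'])
yaw=-3.2;c=np.array([.6725,.1965])
u=np.array([np.cos(np.radians(yaw)),np.sin(np.radians(yaw))]);v=np.array([-u[1],u[0]])
for L6 in (.3,.38):
  for side in (1,-1):
    for th in (0,20,40,60,75,90):
      g=c-.11*u-side*.057*v;G=np.array([*g,.047+.04*th/60])
      R=Rtool(yaw,side*th);P=G+.0188*R.apply([0,0,1])
      q,W,b=ik(P,R,L6);print(L6,side,th,q,W*1000,'b',b)
E
```

```text
[  25.4   15.3  -34.3   -0.1  -40.3 -103.5] [  25.4   15.3  -34.4    0.1  -40.2 -103.4]
0.3 1 0 [  34.    23.1  -25.     0.   -41.9 -127.2] [559.5 145.7 328.2] b 48.119316838385316
0.3 1 20 [ 25.3  21.8 -28.   32.  -34.6 -92.9] [554.1  49.7 324.6] b 49.80831719773429
0.3 1 40 [ 16.8  24.4 -30.4  66.5 -41.2 -55.4] [549.4 -34.7 289.1] b 54.79099592375657
0.3 1 60 [ 10.1  30.5 -31.9  86.3 -57.6 -32.3] [545.9 -97.4 227.6] b 62.406601075889284
0.3 1 75 [  7.1  36.6 -32.5  94.2 -72.3 -21.7] [ 544.3 -125.5  169.8] b 69.1130973389195
0.3 1 90 [  6.1  43.4 -32.6  99.  -87.8 -13.9] [ 543.8 -135.   107. ] b 76.00972661164224
0.3 -1 0 [  42.6   26.4  -19.1    0.   -44.5 -135.9] [565.9 259.6 328.2] b 45.497840131258016
0.3 -1 20 [  48.5   30.4  -12.3  -13.7  -63.9 -149.6] [571.2 355.6 324.6] b 42.68529779519467
0.3 -1 40 [  52.7   36.5   -6.1  -21.3  -82.7 -155.5] [575.9 440.  289.1] b 42.66559594551719
0.3 -1 60 [  55.4   43.6   -1.4  -27.2  -99.7 -158.1] [579.4 502.7 227.6] b 45.00981959714934
0.3 -1 75 [  56.5   48.9    0.8  -31.5 -111.3 -158.9] [581.  530.7 169.8] b 48.133044280023384
0.3 -1 
[... 500 characters left out ...]
540.  -202.6  190.5] b 73.8935269081294
0.38 1 90 [ -2.4  52.6 -28.8  90.8 -89.9  -8.6] [ 539.3 -214.9  107. ] b 81.41969060302219
0.38 -1 0 [  42.6   26.4  -19.1    0.   -44.5 -135.9] [565.9 259.6 408.2] b 45.497840131258016
0.38 -1 20 [  49.9   31.9  -10.2  -13.1  -64.7 -150.6] [572.7 382.9 399.8] b 42.11121730323142
0.38 -1 40 [  55.    40.2   -1.5  -19.9  -84.1 -156.8] [578.8 491.4 350.4] b 41.73795557764281
0.38 -1 60 [  58.    49.7    5.9  -25.2 -101.7 -159.3] [583.3 571.9 267.6] b 43.78810572695801
0.38 -1 75 [  59.2   56.9   10.1  -29.2 -113.4 -159.8] [585.3 607.9 190.5] b 46.76891535699715
0.38 -1 90 [  59.6   63.6   12.6  -33.5 -124.1 -159.7] [586.  620.2 107. ] b 50.95381627544372
```

```bash
python3 - <<'E'
from kin import *
show()
o=telemetry.get_obs()
G=o['tool_pos']-np.array([0,0,-.0188]);print('G',G)
S=Ro.from_euler('z',12.03,degrees=True)
for n in ('scene','top'):
    p=snapshot(n);C=cloud(p);L=S.inv().apply((C.reshape(-1,3)-G)).reshape(C.shape)
    img=p['img'].astype(int)
    m=(L[...,0]>.06)&(L[...,0]<.17)&(abs(L[...,1])<.05)&(L[...,2]>-.055)&(L[...,2]<-.03)&(p['range_z']>0)
    print(n,m.sum())
    if m.sum()<50: continue
    q=L[m]
    A=np.c_[q[:,:2],np.ones(len(q))];c=np.linalg.lstsq(A,q[:,2],rcond=None)[0]
    print('slopes deg',np.degrees(c[:2]),'z at x=.11',c@[.11,0,1],'res',np.std(q[:,2]-A@c))
    r=cv2.minAreaRect((q[:,:2]*1000).astype(np.float32));print(r)
E
```

```text
{'clock': np.float64(4.6), 'joint_pos': array([ 2.537070e+01,  1.533730e+01, -3.442040e+01,  5.390000e-02,
       -4.017600e+01, -1.033833e+02]), 'tool_pos': array([0.4972, 0.0232, 0.0472]), 'orientation': array([-1.799815e+02,  7.260000e-02, -1.679714e+02]), 'force': array([ 0.0868, -0.411 , -2.3637]), 'moment': array([-0.0276,  0.0183,  0.024 ]), 'opening': np.float64(0.0201)}
G [0.49718664 0.02324361 0.0659755 ]
scene 1558
slopes deg [-1.57730984 -0.25339202] z at x=.11 -0.04216056559944664 res 0.0020759905986907365
((110.14028930664062, -0.35813331604003906), (60.78129959106445, 81.78041076660156), 89.553466796875)
top 1431
slopes deg [-0.82739239 -0.1708758 ] z at x=.11 -0.041188410991968405 res 0.0017451388984745834
((109.20936584472656, 0.006221771240234375), (60.170738220214844, 79.95658111572266), 89.77838897705078)
```

```bash
cat > traj.py <<'E'
from kin import *
yaw=-3.2;c=np.array([.6725,.1965])
u=np.array([np.cos(np.radians(yaw)),np.sin(np.radians(yaw))]);v=np.array([-u[1],u[0]])
def pose(ts,tz,th):  # tip top-corner s,z in mm rel marker centre; th cw deg
    t=np.radians(th);C,S=np.cos(t),np.sin(t)
    sG=ts-(30*C-42*S); zG=tz-(-30*S-42*C)
    g=c-.11*u+sG/1000*v;R=Rtool(yaw,-th)
    return np.array([*g,zG/1000])+.0188*R.apply([0,0,1]),R
def tip(phi,uu=72,dz=0):
    f=np.radians(phi)
    if phi<21.8:
        x=25+(-(uu-20)*np.cos(f)+8*np.sin(f));z=(uu-20)*np.sin(f)+8*np.cos(f)
    else: x=46.54-uu*np.cos(f);z=uu*np.sin(f)
    return x,z+dz
E
python3 - <<'E'
from traj import *
np.set_printoptions(precision=1,suppress=True,linewidth=150)
R=Rtool(yaw)
pr=[pose(-60,20,0),pose(-60,4.9,0),pose(-27,4.9,0)]
for P,Rr in pr: print(P*1000,ik(P,Rr)[0])
rows([(P,R_,-1) for P,R_ in pr])
print('traj')
for phi in (0,20,40,60,80,95,108):
    P,Rr=pose(*tip(phi),phi/2);print(phi,P*1000,ik(P,Rr)[0],ik(P,Rr)[1])
E
```

```text
[557.6 112.8  43.2] [  31.2   21.2  -25.5    0.   -43.3 -124.4]
[557.6 112.8  28.1] [  31.2   22.4  -26.2    0.   -41.3 -124.4]
[559.5 145.7  28.1] [  34.    23.1  -25.     0.   -41.9 -127.2]
-0.0783 0.0751 0.0034 -0.03 0.01 15.22 -1;
-0.0783 0.0751 0.0185 -0.03 0.01 15.22 -1;
-0.0870 0.1069 0.0184 -0.03 0.01 15.22 -1;
traj
0 [559.5 145.7  31.2] [  34.    22.9  -24.9    0.   -42.3 -127.2] [0.6 0.1 0.4]
20 [560.1 156.1  53.4] [  39.6   23.6  -20.7   -9.2  -53.  -138.8] [0.6 0.2 0.4]
40 [561.1 173.8  78.3] [  44.8   25.7  -15.5  -14.7  -64.8 -146.2] [0.6 0.3 0.4]
60 [562.5 198.8  97.4] [  49.5   29.5   -9.6  -18.2  -76.2 -151.1] [0.6 0.4 0.4]
80 [564.1 228.6 108. ] [  53.3   34.9   -3.4  -20.8  -86.9 -154.4] [0.6 0.5 0.4]
95 [565.4 252.2 109.5] [  55.7   39.6    1.4  -22.4  -94.5 -156.1] [0.6 0.5 0.3]
108 [566.6 272.5 106.4] [  57.4   44.1    5.5  -23.8 -100.6 -157.1] [0.6 0.6 0.3]
```

jog_arm(targets="-0.018 0.018 -0.005 0 0 5 -1;-0.038 0.036 -0.005 0 0 10 -1;-0.06 0.056 -0.003 0 0 15.2 -1;-0.0783 0.075 0.002 0 0 15.2 -1;-0.0783 0.075 0.008 0 0 15.2 -1;-0.0783 0.075 0.014 0 0 15.2 -1;-0.0783 0.075 0.0182 0 0 15.2 -1;-0.0783 0.075 0.0182 0 0 15.2 -1")

```text
clock: 5.7
tool_pos: [0.5572, 0.1121, 0.028]
orientation: [-179.9, -0.0, 176.8]
force: [-0.3, 0.4, -1.9]
opening: 0.02
```

```bash
python3 - <<'E'
from traj import *
show()
G=telemetry.get_obs()['tool_pos']+[0,0,.0188]
S=Ro.from_euler('z',yaw,degrees=True)
for n in ('scene','top'):
    p=snapshot(n);C=cloud(p);L=S.inv().apply((C.reshape(-1,3)-G)).reshape(C.shape)
    img=p['img'].astype(int);save('pre_'+n,p['img'])
    mm=(L[...,0]>.05)&(L[...,0]<.17)&(L[...,1]>.035)&(L[...,1]<.145)&(C[...,2]>.01)&(C[...,2]<.04)
    r=cv2.minAreaRect((L[mm][:,:2]*1000).astype(np.float32));print(n,'marker in spat frame',r)
    m=(L[...,0]>.071)&(L[...,0]<.17)&(abs(L[...,1])<.05)&(img.min(-1)>120)&(C[...,2]<.02)
    r=cv2.minAreaRect((L[m][:,:2]*1000).astype(np.float32));print('blade',m.sum(),r,np.median(C[m][:,2]))
    fl=(np.abs(L[...,0]-.11)<.05)&(L[...,1]<-.05)&(L[...,1]>-.1);print('shelf',np.median(C[fl][:,2]))
P,R=pose(-27,4.9,0);rows([(P,R,-1)])
E
```

```text
{'clock': np.float64(5.7), 'joint_pos': array([ 3.111640e+01,  2.245900e+01, -2.633600e+01,  4.390000e-02,
       -4.126040e+01, -1.243372e+02]), 'tool_pos': array([0.5572, 0.1121, 0.028 ]), 'orientation': array([-1.799449e+02, -2.940000e-02,  1.768122e+02]), 'force': array([-0.2875,  0.3662, -1.935 ]), 'moment': array([ 0.0277, -0.0007, -0.01  ]), 'opening': np.float64(0.02)}
scene marker in spat frame ((110.72805786132812, 90.54834747314453), (90.86166381835938, 91.98576354980469), 89.92963409423828)
blade 1928 ((120.43568420410156, -10.323101043701172), (98.70818328857422, 79.12052917480469), 0.07957704365253448) 0.003991178154493118
shelf -0.0005595879373276687
top marker in spat frame ((109.6050796508789, 90.67446899414062), (90.30570983886719, 91.04859161376953), 0.09896757453680038)
blade 1370 ((120.41654968261719, -10.028915405273438), (98.82584381103516, 80.03282928466797), 0.20659373700618744) 0.0059021189239348015
shelf 0.0010603358191111395
0.0001 0.0333 0.0005 -0.02 0.02 0.02 -1;
```

View pics/pre_scene.png

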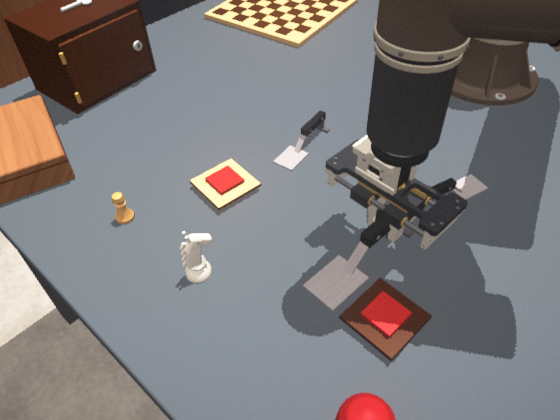

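The blade (335,282) lies beside the walnut marker (386,317), parallel to within 0.2°. Its top is about 4.7 mm above the shelf, so it fits under the rim. Sliding it in.

jog_arm(targets="0 0.008 0.0002 0 0 0 -1;0 0.014 0.0002 0 0 0 -1;0 0.018 0.0002 0 0 0 -1;0 0.022 0.0002 0 0 0 -1;0 0.026 0.0002 0 0 0 -1;0 0.03 0.0002 0 0 0 -1;0 0.033 0.0002 0 0 0 -1;0 0.0332 0.0002 0 0 0 -1")

```text
clock: 6.8
tool_pos: [0.5596, 0.1458, 0.0283]
orientation: [-180.0, 0.0, 176.8]
force: [-0.7, -0.8, -1.7]
opening: 0.0198
```

```bash
python3 - <<'E'
from traj import *
show()
G=telemetry.get_obs()['tool_pos']+[0,0,.0188]
S=Ro.from_euler('z',yaw,degrees=True)
for n in ('scene','top'):
    p=snapshot(n);C=cloud(p);L=S.inv().apply((C.reshape(-1,3)-G)).reshape(C.shape);save('ins_'+n,p['img'])
    mm=(L[...,0]>.05)&(L[...,0]<.17)&(L[...,1]>.003)&(L[...,1]<.125)&(C[...,2]>.011)&(C[...,2]<.04)
    r=cv2.minAreaRect((L[mm][:,:2]*1000).astype(np.float32));print(n,'marker in spat frame',r)
P=[(4,0),(9,4),(14,7),(19,9.5),(24,12),(29,14.5),(34,17),(40,20)]
rows([(*pose(*tip(f),t),-1) for f,t in P])
E
```

```text
{'clock': np.float64(6.8), 'joint_pos': array([ 3.399550e+01,  2.313860e+01, -2.508590e+01,  5.160000e-02,
       -4.176980e+01, -1.272087e+02]), 'tool_pos': array([0.5596, 0.1458, 0.0283]), 'orientation': array([-1.799761e+02,  2.530000e-02,  1.768252e+02]), 'force': array([-0.6972, -0.7829, -1.6528]), 'moment': array([-0.0463, -0.026 , -0.0262]), 'opening': np.float64(0.0198)}
scene marker in spat frame ((103.76116943359375, 52.57380294799805), (99.26739501953125, 105.6745834350586), 89.86919403076172)
top marker in spat frame ((102.55616760253906, 52.806243896484375), (103.74593353271484, 99.3044662475586), 0.1959363967180252)
-0.0000 0.0009 -0.0065 -0.03 0.02 0.02 -1;
-0.0000 0.0038 -0.0130 3.97 0.02 0.02 -1;
-0.0000 0.0067 -0.0187 6.97 0.02 0.02 -1;
-0.0000 0.0098 -0.0240 9.47 0.02 0.02 -1;
-0.0000 0.0134 -0.0299 11.97 0.02 0.02 -1;
-0.0000 0.0175 -0.0366 14.47 0.02 0.02 -1;
-0.0000 0.0221 -0.0429 16.97 0.02 0.02 -1;
-0.0000 0.0283 -0.0500 19.97 0.02 0.01 -1;
```

View pics/ins_scene.png

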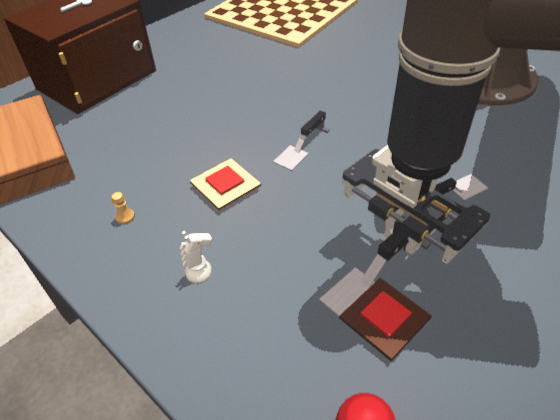

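The blade is under the near rim and the marker, still at (386,317), has not shifted. Lifting to about 40°.

jog_arm(targets="0 0.001 -0.0065 0 0 0 -1;0 0.004 -0.013 4 0 0 -1;0 0.0067 -0.019 7 0 0 -1;0 0.0098 -0.024 9.5 0 0 -1;0 0.0134 -0.03 12 0 0 -1;0 0.0175 -0.0366 14.5 0 0 -1;0 0.022 -0.043 17 0 0 -1;0 0.0283 -0.05 20 0 0 -1")

```text
clock: 7.9
tool_pos: [0.5611, 0.1738, 0.0791]
orientation: [-159.9, 0.1, 176.8]
force: [0.1, 0.5, -2.1]
opening: 0.02
```

```bash
python3 - <<'E'
from traj import *
show()
for n in ('scene','top'):
    p=snapshot(n);C=cloud(p);save('lift_'+n,p['img'])
    # marker points in (along u, s, z)
    X=(C[...,:2]-c); a=X@u; s=X@v
    m=(abs(a)<.05)&(s>-.04)&(s<.09)&(C[...,2]>.006)
    q=np.c_[s[m],C[m][:,2]]*1000
    for lo in range(-40,90,10):
        k=(q[:,0]>=lo)&(q[:,0]<lo+10)
        if k.sum()>5: print(n,lo,k.sum(),np.round(np.percentile(q[k,1],[5,50,95]),1))
P=[(55,27.5,72),(70,35,73),(85,42.5,74),(97,48,75),(106,52,75),(110,53,75),(110,53,75),(110,53,75)]
rows([(*pose(*tip(f,uu),t),-1) for f,t,uu in P])
E
```

```text
{'clock': np.float64(7.9), 'joint_pos': array([  44.7801,   26.0513,  -21.1564,   15.611 ,  -58.9276, -147.9941]), 'tool_pos': array([0.5611, 0.1738, 0.0791]), 'orientation': array([-1.599083e+02,  5.030000e-02,  1.767840e+02]), 'force': array([ 0.0519,  0.5389, -2.0754]), 'moment': array([ 1.3186, -0.0121, -0.0644]), 'opening': np.float64(0.02)}
scene -40 536 [53.4 56.8 76.9]
scene -30 376 [51.5 53.9 76.1]
scene -20 516 [56.7 60.7 63.7]
scene -10 537 [48.9 53.4 57. ]
scene 0 531 [40.4 50.4 56.6]
scene 10 572 [32.3 43.1 50.4]
scene 20 575 [23.7 34.7 41.9]
scene 30 614 [15.1 25.4 33.5]
scene 40 560 [ 6.9 11.1 16. ]
scene 50 25 [6.1 6.9 8.6]
top -40 265 [56.6 59.6 78.9]
top -30 259 [53.1 55.9 76.2]
top -20 333 [52.1 63.8 66.9]
top -10 212 [53.1 57.  61. ]
top 0 254 [45.3 55.  59.4]
top 10 198 [35.9 46.5 53.9]
top 20 187 [26.9 37.8 45. ]
top 30 174 [19.3 29.  36. ]
top 40 118 [ 8.4 12.7 27.1]
top 50 13 [7.  7.5 8.8]
0.0005 0.0108 -0.0194 7.44 0.12 0.07 -1;
0.0004 0.0266 -0.0373 14.94 0.12 0.06 -1;
0.0004 0.0463 -0.0512 22.44 0.13 0.05 -1;
0.0003 0.0640 -0.0589 27.94 0.13 0.05 -1;
0.0003 0.0780 -0.0617 31.94 0.13 0.04 -1;
0.0003 0.0839 -0.0621 32.94 0.13 0.04 -1;
0.0003 0.0839 -0.0621 32.94 0.13 0.04 -1;
0.0003 0.0839 -0.0621 32.94 0.13 0.04 -1;
```

View pics/lift_scene.png

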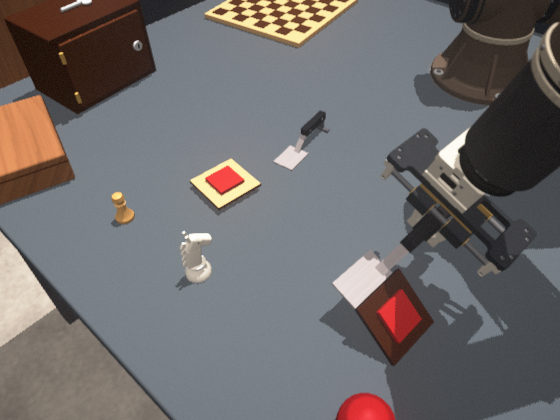

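View pics/lift_top.png

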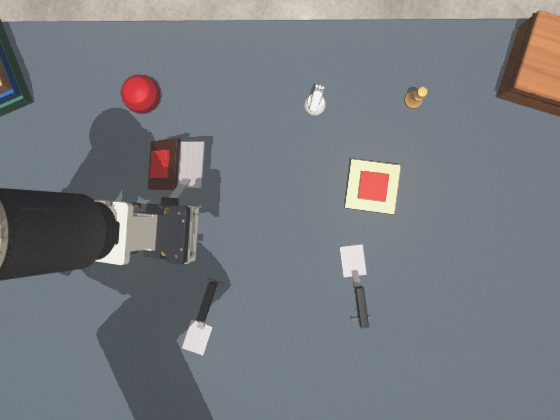

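The marker is tilted about 42° on the blade (395,318 in scene), with its far edge still on the shelf. Now the quick turn.

jog_arm(targets="0 0.011 -0.0194 7.5 0 0 -1;0 0.0266 -0.037 15 0 0 -1;0 0.0463 -0.051 22.5 0 0 -1;0 0.064 -0.059 28 0 0 -1;0 0.078 -0.062 32 0 0 -1;0 0.084 -0.062 33 0 0 -1;0 0.084 -0.062 33 0 0 -1;0 0.084 -0.062 33 0 0 -1")

```text
clock: 9.0
tool_pos: [0.5672, 0.2745, 0.109]
orientation: [-127.1, 0.1, 176.8]
force: [-0.0, -0.5, -1.1]
opening: 0.0196
```

```bash
python3 - <<'E'
from traj import *
show()
for n in ('scene','top'):
    p=snapshot(n);save('flip_'+n,p['img'])
E
```

```text
{'clock': np.float64(9.0), 'joint_pos': array([  57.0192,   45.2648,   -1.494 ,   23.4627,  -92.003 , -160.144 ]), 'tool_pos': array([0.5672, 0.2745, 0.109 ]), 'orientation': array([-1.270553e+02,  1.034000e-01,  1.768484e+02]), 'force': array([-0.0202, -0.4564, -1.0775]), 'moment': array([ 3.0179, -0.1946,  0.0167]), 'opening': np.float64(0.0196)}
```

View pics/flip_scene.png

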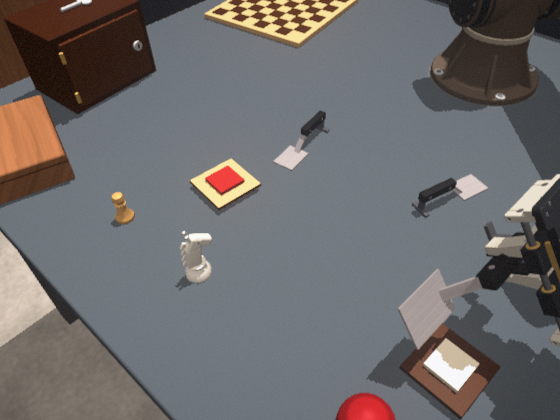

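View pics/flip_top.png

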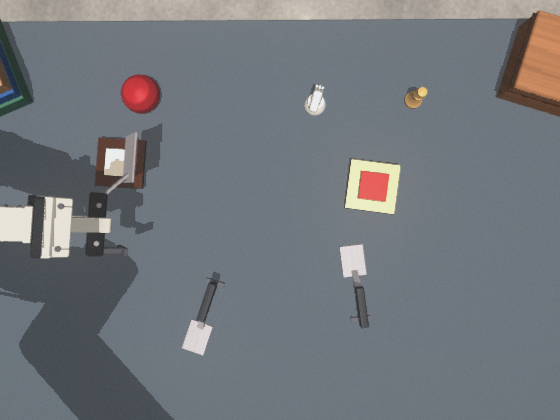

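The walnut marker lies flat with its cream pad up at scene (450,368), and the blade is clear above it. Carrying the spatula back to its free starting spot.

```bash
python3 - <<'E'
from traj import *
a=np.array
W=[((.567,.26,.13),-3.2,46),((.566,.225,.145),-3.2,37),((.56,.185,.145),-3.2,28),((.55,.145,.135),-2,19),((.535,.105,.12),2,10),((.515,.065,.1),7,2),((.502,.035,.075),12,0),((.497,.023,.06),12,0)]
for P,y,r in W: print(np.round(ik(P,Rtool(y,-r))[0]))
rows([(a(P),Rtool(y,-r),-1) for P,y,r in W])
E
```

```text
[  56.   38.    3.  -22.  -96. -155.]
[  52.   31.   -3.  -20.  -88. -152.]
[  48.   25.   -9.  -17.  -79. -148.]
[  43.   20.  -16.  -14.  -69. -142.]
[  37.   15.  -23.  -10.  -58. -131.]
[  30.   13.  -28.   -2.  -49. -115.]
[  26.   13.  -32.    0.  -45. -104.]
[  25.   14.  -34.    0.  -42. -103.]
-0.0006 -0.0253 -0.0008 -6.95 0.12 -0.06 -1;
-0.0015 -0.0583 0.0181 -15.95 0.12 -0.05 -1;
0.0023 -0.0826 0.0502 -24.95 0.13 -0.04 -1;
0.0101 -0.0990 0.0885 -33.95 -0.59 -1.02 -1;
0.0229 -0.1117 0.1301 -42.92 -2.65 -4.56 -1;
0.0407 -0.1205 0.1749 -50.82 -4.73 -9.37 -1;
0.0521 -0.1190 0.2144 -52.65 -6.89 -14.11 -1;
0.0565 -0.1144 0.2332 -52.65 -6.89 -14.11 -1;
```

jog_arm(targets="-0.0006 -0.025 -0.001 -7 0 0 -1;-0.0015 -0.058 0.018 -16 0 0 -1;0.0023 -0.083 0.05 -25 0 0 -1;0.01 -0.099 0.0885 -34 -0.6 -1 -1;0.023 -0.112 0.13 -43 -2.65 -4.6 -1;0.041 -0.12 0.175 -50.8 -4.7 -9.4 -1;0.052 -0.119 0.2144 -52.65 -6.9 -14.1 -1;0.0565 -0.1144 0.233 -52.65 -6.9 -14.1 -1")

```text
clock: 10.1
tool_pos: [0.4953, 0.0202, 0.0606]
orientation: [179.9, 0.1, -168.2]
force: [0.2, -0.3, -1.1]
opening: 0.0197
```

```bash
python3 - <<'E'
from traj import *
show()
R=Rtool(12);a=np.array
rows([(a([.497,.023,z]),R,-1) for z in (.06,.045,.035,.0275,.0265)])
E
```

```text
{'clock': np.float64(10.1), 'joint_pos': array([ 2.504360e+01,  1.400770e+01, -3.383750e+01, -8.740000e-02,
       -4.204270e+01, -1.031493e+02]), 'tool_pos': array([0.4953, 0.0202, 0.0606]), 'orientation': array([ 1.799174e+02,  9.580000e-02, -1.681707e+02]), 'force': array([ 0.1695, -0.3302, -1.0913]), 'moment': array([-0.0215, -0.0468, -0.0202]), 'opening': np.float64(0.0197)}
-0.0022 0.0024 0.0006 0.08 0.10 -0.17 -1;
-0.0022 0.0024 0.0156 0.08 0.10 -0.17 -1;
-0.0022 0.0024 0.0256 0.08 0.10 -0.17 -1;
-0.0022 0.0024 0.0331 0.08 0.10 -0.17 -1;
-0.0022 0.0024 0.0341 0.08 0.10 -0.17 -1;
```

jog_arm(targets="-0.002 0.002 0.008 0 0 0 -1;-0.002 0.002 0.016 0 0 0 -1;-0.002 0.002 0.023 0 0 0 -1;-0.002 0.002 0.028 0 0 0 -1;-0.002 0.002 0.031 0 0 0 -1;-0.002 0.002 0.033 0 0 0 -1;-0.002 0.002 0.034 0 0 0 -1;-0.002 0.002 0.034 0 0 0 -1")

```text
clock: 11.1
tool_pos: [0.497, 0.0226, 0.0267]
orientation: [179.9, 0.1, -168.2]
force: [-0.4, 0.0, -0.9]
opening: 0.0197
```

```bash
python3 - <<'E'
from traj import *
show()
E
```

```text
{'clock': np.float64(11.1), 'joint_pos': array([ 2.523400e+01,  1.717190e+01, -3.550980e+01, -9.480000e-02,
       -3.720090e+01, -1.033279e+02]), 'tool_pos': array([0.497 , 0.0226, 0.0267]), 'orientation': array([ 1.799171e+02,  1.009000e-01, -1.681694e+02]), 'force': array([-0.428 ,  0.0125, -0.8644]), 'moment': array([-0.0417,  0.0144, -0.0039]), 'opening': np.float64(0.0197)}
```

jog_arm(targets="0 0 0.0005 0 0 0 -1;0 0 0.0005 0 0 0 -0.3;0 0 0.0005 0 0 0 0.2;0 0 0.0005 0 0 0 0.5;0 0 0.0005 0 0 0 0.5;0 0 0.0005 0 0 0 0.5;0 0 0 0 0 0 0.5;0 0 -0.01 0 0 0 0.5")

```text
clock: 12.1
tool_pos: [0.4964, 0.0224, 0.0365]
orientation: [179.9, 0.0, -168.2]
force: [0.2, 0.6, -0.1]
opening: 0.0654
```

jog_arm(targets="0 0 -0.02 0 0 0 0.5;0 0 -0.04 0 0 0 0.5;0 0 -0.08 0 0 0 0.5;0 0 -0.13 0 0 0 0.5;0 -0.05 -0.16 0 0 0 0.5;0 -0.11 -0.16 0 0 0 0.5;0 -0.17 -0.16 0 0 0 0.5;0 -0.2 -0.16 0 0 0 0.5")

```text
clock: 13.1
tool_pos: [0.5374, -0.1762, 0.197]
orientation: [180.0, 0.0, -168.3]
force: [0.4, 0.3, -0.9]
opening: 0.0656
```

```bash
python3 - <<'E'
from traj import *
show()
import pickle
for n in ('scene','top'):
    p=snapshot(n);save('end_'+n,p['img']);C=cloud(p);z=C[...,2]
    d=lambda x,y:np.hypot(C[...,0]-x,C[...,1]-y)
    def rect(m,name):
        r=cv2.minAreaRect((C[m][:,:2]*1000).astype(np.float32));print(n,name,np.round(r[0],1),np.round(r[1],1),round(r[2],1),np.round(np.percentile(z[m],[5,50,95]),4))
    rect((d(.68,.29)<.075)&(z>.009)&(z<.04),'walnut')
    rect((d(.642,-.166)<.09)&(z>.009)&(z<.035),'maple')
    rect((d(.497,.023)<.07)&(z>.048)&(z<.07),'handle')
    m=(d(.605,.046)<.03);print('blade z',np.median(z[m]))
E
```

```text
{'clock': np.float64(13.1), 'joint_pos': array([ 1.63340e+00,  1.15330e+01, -1.58188e+01, -5.72000e-02,
       -6.26181e+01, -7.98866e+01]), 'tool_pos': array([ 0.5374, -0.1762,  0.197 ]), 'orientation': array([ 1.799553e+02,  3.870000e-02, -1.682795e+02]), 'force': array([ 0.4353,  0.3022, -0.9332]), 'moment': array([ 0.0555, -0.011 ,  0.0184]), 'opening': np.float64(0.0656)}
scene walnut [678.9 298.9] [90.7 91.8] 86.6 [0.0138 0.0162 0.0246]
scene maple [ 639.3 -168. ] [94.1 92. ] 82.9 [0.0123 0.0158 0.0243]
scene handle [499.1  23.7] [100.1  19.9] 11.6 [0.0506 0.0561 0.0579]
blade z 0.0024772153437966245
top walnut [677.4 299.4] [91.8 90.4] 86.7 [0.0149 0.0177 0.0261]
top maple [ 638.3 -168.3] [91.1 90.5] 82.8 [0.0153 0.0179 0.0264]
top handle [542.2  31.4] [ 7.1 19.1] 0.9 [0.0548 0.0575 0.0604]
blade z 0.5821648458147479
```

View pics/end_scene.png

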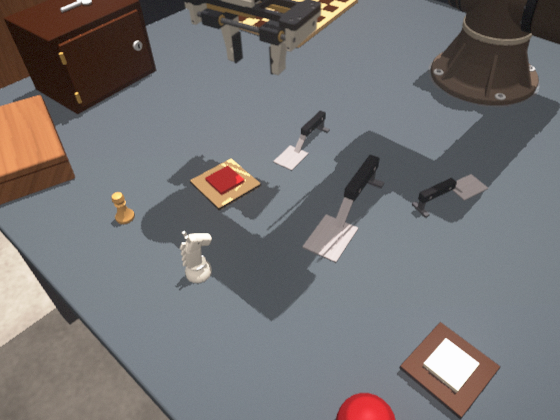

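The final picture shows the walnut marker flat and cream up at (450,366), and the spatula standing at (350,205). The maple marker (225,183) and the knight (198,257) look unmoved.

```bash
python3 -c "
from plant import job;print(job.close_job())"
```

```text
the job is handed in; nothing more can be done
None
```

The job is done and handed in at about 13 s of the 43 s allowed. I gripped the largest spatula and slid its blade under the near rim of the walnut marker. I lifted the marker to about 40°, then rolled the blade quickly about the handle, together with a lifting and pushing move, so that it turned over. The spatula went back to its starting spot and the arm withdrew.

- **Walnut marker:** it lies flat and cream face up, with its centre at (0.678, 0.299). That is about 103 mm from where it lay, roughly 12 mm clear of its old footprint.
- **Spatula:** it stands on blade and foot at about (0.498, 0.023), clear of both markers.
- **Maple marker:** it is unmoved to within about 1 mm.
- **White knight:** I checked this only by eye in the pictures, where it looks unmoved.
- **Disagreeing check:** the last overhead reading of the spatula (handle 7 mm long, blade height 0.58 m) was useless. I took this to be the arm blocking the view and relied on the scene camera for the spatula.

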